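# Show a paste cartridge's nozzle to the inspection camera

## Robot

A 6-joint arm with a two-finger parallel gripper is mounted at the origin on the work surface. World frame = base frame: x ahead of the robot, y to its left, z up, the work surface at z = 0. Lengths are in mm, angles in rad, forces in N, time in s.
With the tool pointing down it reaches from about 350 to 875 mm from the base axis. Payload 4.2 kg.
Tool frame: the origin (TCP) lies at the very end of the fingers, on their centre line; the grasp point (between the pads) lies 19 mm behind it (arm.grasp_offset is the distance from the TCP to the grasp point, in mm); z points along the fingers, y is the direction in which the jaws open and shut (so a half turn about z gives the same grasp; the last joint's range is limited). The gripper opens to 85 mm and grips with 20 to 120 N. Pads are 22 mm wide; open, the fingers measure 114 mm over their backs; the gripper's body (76 mm by 85 mm) begins 54 mm behind the grasp point. The pads swing forward as they close: fully open they stand 13 mm farther back than shut.
Start: joints at [1.602, 0.385, 0.008, 0, -1.194, -0.259], TCP at [141.115, 608.84, 231.312] pointing down, gripper open.
Joint ranges: [-3.14, 3.14], [-1.21, 2.06], [-1.07, 1.41], [-3.16, 2.05], [-2.99, -0.16], [-3.1, 3.1]. Speed limits (rad/s): [2.79, 2.79, 3.14, 3.14, 3.14, 3.14].

## Interface

Orientations are given as a unit quaternion [x, y, z, w].
In Python, from bench import arm gives the robot as it stands.
- The arm moves only by the tool arm_command, never from a script. Its argument "commands" is one flat list of numbers, 4 for each row, row after row: the shift along the tool's x, y, z in m, then the turn about the tool's z in degrees. In form: [tx, ty, tz, roll, tx, ty, tz, roll, ...]. A call has exactly 5 rows; each row shifts and turns the pose as measured when the row begins, along the tool's axes as they then stand; what a row does not reach is not made up. A row lasts 1/10 s, in which the tool goes at most 50 mm and 8.59 degrees, less where a joint would pass 70% of its speed; a pose out of reach is approached as far as the arm can. A call with a gripper value outside its range is refused whole. "jaw" is the opening, from 0 (shut) to 1 (fully open), set as the call begins (left out, the last holds). The fingers move at their own pace and stop on an object; the grip force is fixed at half the most. Time passes only in rows, so rows that do not move let the fingers close, or fill a call up. It gives the time, the measured TCP pose, the force and the opening at its end, in the units of the state.
- arm.read_state(): the state, without advancing time (a new reading comes with each control period).
- arm.get_image(name): name is "side" or "top"; returns the picture (420x560x3 uint8, red, green, blue); there is no depth.
- arm.camera_info(name): a dict with "camera_matrix" (3x3 intrinsics, pixels), "k1" (the pictures are not rectified: a ray, as slopes to the right and down, at radius r is drawn at 1 + k1 r^2 times it, then the intrinsics apply), "world_from_camera" (4x4, takes a point from camera to world coordinates). Camera axes: x right, y down, z forward; pixel columns grow to the right and rows downward; lengths in mm; the calibration is good to about 2 mm. A picture is of the moment at which its call begins. camera_info takes no time and is no camera call.
- arm.job_done(): hands the job in, once; it reports no verdict.
Trained networks look in the newest picture that a camera, given by its name, has taken for a name from the list of things; names that differ only in an ending like _2 or _b are one class to them, and where a whole thing is asked for, a point or a joint stands for the part that bears it (a point fixed in the world has none). Each returns a list of dicts, best first, with "confidence" (0 to 1); they miss things now and then, are a little off and sometimes report something else, mostly with a low value. They report only what shows in the picture. A call takes as long as a camera call. They do not tell look-alikes from the thing itself.
- arm.regions_of(camera, target): "mask" (420x560 bool, what is visible of it).
- arm.place_of(camera, target): "centre" ([x, y, z] in mm, in the coordinates of the camera as it stood for that picture, good to about 4 mm: a listed point, or the origin of a listed thing).
The state is a dict: "clock": time; "joints": joint angles; "joint_vel": joint speeds; "joint_efforts": joint torques, N m; "position": TCP position; "ee_rot": TCP orientation; "contact_force": force on the tool from outside, world axes, zero at the start; "wrist_torque": the same for the moment, N m; "gripper_width": finger opening in mm.
Only numpy, scipy, OpenCV 4.12 (cv2) and the standard library are available. Lean on these libraries where they do the work, as an engineer would, in place of code of your own. Each camera call takes 0.05 s, during which the arm holds its last target.

## Task

Lift the tallest of the three paste cartridges out of the rack and present its brass nozzle to the little inspection camera: hold the cartridge in the air in line with the way the lens is looking, nozzle towards the lens, with the nozzle tip on the lens axis 60 mm in front of the lens. Finish holding it still there, gripped and touching nothing else; do not put it down or let go, and leave the camera, the other cartridges and everything else on the table as they are.

Things in the scene. Friction and masses are not known exactly. Their poses are not given: they have to be found in the camera images.
- cart_grip (a point): the place to grip the tallest cartridge: on its axis, half-way up the 72 mm of plain barrel (30 mm in diameter) standing free above its collar; 36 mm below its top, 129 mm from its nozzle tip. Its z axis runs along the barrel from nozzle to stopper (up while it stands in the rack)
- cart_tip (a point): the end of the brass nozzle of the tallest cartridge, on its axis; same axes as cart_grip. In the rack it hangs 85 mm below the plate's top face, out of reach
- cartridge: the tallest cartridge: round cream barrel 30 mm in diameter, red stopper at the top, stepped brass nozzle (5 mm at the tip, 12 mm higher up) at the bottom, 165 mm long in all, about 0.12 kg. A white collar 42 mm in diameter, 85 to 93 mm from the tip, rests on the rack. Origin at the nozzle tip, axes as cart_grip
- rack: aluminium plate 76 x 240 mm, 12 mm thick, top face 95 mm above the table, on grey end legs; fixed. Three through wells of 34 mm lie in a row along its y axis at y = -70, 0, 70 mm; one cartridge hangs by its collar in each, in any order. Origin on the table under its centre, x across the row, z up
- short_a_top (a point): centre of the top of a shorter cartridge of the same look (130 mm long, top 140 mm above the table; the tallest one's top is at 175 mm); stays in the rack
- short_b_top (a point): centre of the top of the other shorter cartridge (136 mm long, top 146 mm above the table), which has a flat white finger flange 52 x 20 mm across its top; stays in the rack
- camera: the camera's stand, fixed: dark steel foot 140 x 110 mm, post 16 mm thick and 212 mm high 70 mm along +x from its origin. A bracket on the post carries the head, a 42 mm grey box with a white light ring 50 mm across round the lens. The lens looks up, leaning 0.3 to 0.65 rad towards the stand's -x (roughly the robot). Height and lean vary. Origin on the table under the head's pivot
- lens (a point): centre of the lens's front face, flush with the light ring. Its z axis is the lens axis, pointing out of the lens, the way the camera looks
- focus (a point): the point on the lens axis 60 mm in front of the lens where the nozzle tip belongs; empty air. Its z axis is the lens axis pointing away from the lens: in the presented attitude the cartridge's z axis (nozzle to stopper) points the same way
- table: the white table top, its upper face at height 0
- build_plate: clear disc 150 mm across, 6 mm thick, with a flat printed lattice on it, lying on the table; leave alone
- spatula: spatula lying on the table; leave alone
- wrench: wrench lying on the table; leave alone
- jar: closed jar, 52 mm across, 65 mm high; leave alone
- beaker: open white beaker 72 mm across, 80 mm high; leave alone
- cup_tub: closed white pot 80 mm across, 70 mm high; leave alone
Mind the look-alikes: they are no part of the job. What is shaped like the part that bears short_b_top but purple is not meant.

How it is judged (in metres and radians):
On the way:
1. the tallest cartridge is in the gripper, lifted clear of the rack (contact force between the fingers and cartridge above 1 N and contact force between cartridge and rack below 0.1 N and z of cart_tip in the frame of rack above 0.095 m), for 0.2 s.
At the end, for the whole second after the job is handed in: The tallest cartridge is held still in the gripper, tip within 15 mm of the point 60 mm before the lens, barrel within 0.2 rad of the lens axis, nozzle to the lens, touching only the fingers; camera within 8 mm, other cartridges 20 mm, other things 30 mm of their starts (distance between cart_tip and focus below 0.015 m and angle between the z axis of cartridge and the z axis of focus, either way round below 0.2 rad and z of cart_grip in the frame of focus above 0.08 m and height (world z) of cart_tip above 0.1 m and contact force between the fingers and cartridge above 1 N and linear speed of cartridge below 0.02 m/s and angular speed of cartridge below 0.15 rad/s and contact force between cartridge and rack below 0.1 N and contact force between cartridge and camera below 0.1 N and contact force between cartridge and table below 0.1 N and distance of focus from where it was at the start of the episode below 0.008 m and distance of each of short_a_top, short_b_top from where it was at the start of the episode below 0.02 m and distance of each of build_plate, spatula, wrench, jar, beaker, cup_tub from where it was at the start of the episode below 0.03 m); the arm keeps its last pose, push and grip.
It fails at once if the camera is knocked out of its setting (8 mm) (distance of focus from where it was at the start of the episode above 0.008 m).
It fails at once if another cartridge is disturbed (20 mm) (distance of any of short_a_top, short_b_top from where it was at the start of the episode above 0.02 m).
It fails at once if something else on the table is pushed about (30 mm) (distance of any of build_plate, spatula, wrench, jar, beaker, cup_tub from where it was at the start of the episode above 0.03 m).
It also fails if it takes over 35 s, if anything falls off the work surface, if the arm or the gripper's body presses on something with over 40 N, if the wrist force passes 120 N, or if a joint passes its speed limit or range.

## Working session

There is one attempt and no reset: what is moved stays moved. The work goes in short steps, Python scripts to look and compute and a tool call to move; the robot and the scene stay as the last step left them, time stands still between calls to the robot, and variables do not carry over. Pictures are saved under pics/ and viewed, and the job is handed in when it is done.

Besides the shell and the picture viewer there is one more tool, called as name(argument=value, ...) on one line, values as JSON. arm_command: Moves the arm, as the interface text tells. Its arguments: {"type":"object","properties":{"commands":{"type":"array"},"jaw":{"type":"number"}},"required":["commands"]}

```bash
mkdir -p pics; ls
python3 - <<'E'
from bench import arm
import cv2
s=arm.read_state(); print(s)
for n in ("side","top"):
    im=arm.get_image(n); cv2.imwrite(f"pics/{n}0.png",im[:,:,::-1]); c=arm.camera_info(n); print(n,c)
E
```

```text
pics
{'clock': 0.0, 'joints': array([ 1.60161711e+00,  3.85572246e-01,  6.62256247e-03, -4.87208640e-04,
       -1.19402013e+00, -2.58608457e-01]), 'joint_vel': array([-0.00097221,  0.00048073,  0.00011387, -0.000362  ,  0.00099886,
        0.00037142]), 'joint_efforts': array([ 4.27093819e-04, -3.92290306e+01,  1.88403136e+01,  4.18634087e+00,
       -4.69863691e-03,  2.85754609e-06]), 'position': array([140.98720149, 608.28547419, 230.21259879]), 'ee_rot': array([ 9.93510275e-01, -1.13736981e-01, -6.73332340e-05,  1.10803582e-03]), 'contact_force': array([-0.5012018 ,  0.27882011, -0.01962266]), 'wrist_torque': array([ 0.03978036,  0.02323466, -0.01521658]), 'gripper_width': 85.21240440066627}
side {'camera_matrix': array([[500.21002998,   0.        , 286.53892573],
       [  0.        , 500.21002998, 212.45999586],
       [  0.        ,   0.        ,   1.        ]]), 'k1': -0.06917522004326467, 'world_from_camera': array([[-9.71766104e-01, -1.87438014e-01,  1.43309558e-01,
         4.15133868e+02],
       [-2.35876525e-01,  7.56986089e-01, -6.09372076e-01,
         7.56182539e+02],
       [ 5.73614956e-03, -6.25970489e-01, -7.79825650e-01,
         1.06190395e+03],
       [ 0.00000000e+00,  0.00000000e+00,  0.00000000e+00,
         1.00000000e+00]])}
top {'camera_matrix': array([[413.19408115,   0.        , 266.96556554],
       [  0.        , 413.19408115, 208.62127599],
       [  0.        ,   0.        ,   1.        ]]), 'k1': -0.008351315323328404, 'world_from_camera': array([[-2.45605250e-02, -9.91341957e-01,  1.28988004e-01,
         4.44925301e+02],
       [-9.99692045e-01,  2.38970239e-02, -6.68929669e-03,
         9.43765506e+00],
       [ 3.54895106e-03, -1.29112574e-01, -9.91623592e-01,
         1.13098423e+03],
       [ 0.00000000e+00,  0.00000000e+00,  0.00000000e+00,
         1.00000000e+00]])}
```

View pics/side0.png

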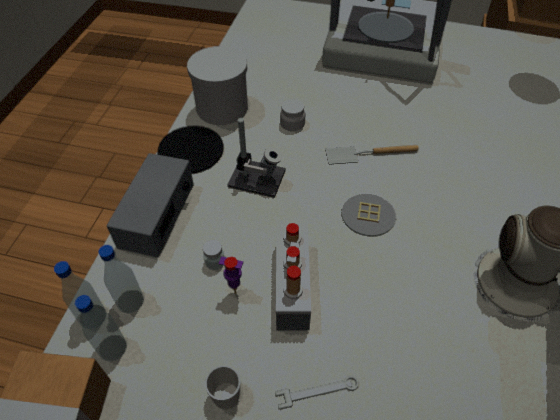

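View pics/top0.png

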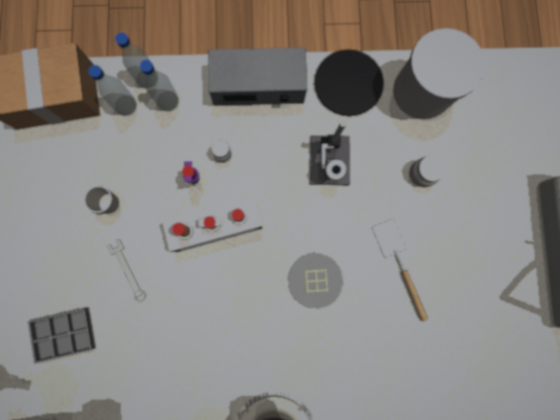

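```bash
cat > h.py <<'E'
from bench import arm
import numpy as np, cv2
from scipy.spatial.transform import Rotation as R
def cam(n):
    c=arm.camera_info(n); return c['camera_matrix'],c['k1'],c['world_from_camera']
def proj(n,P):
    K,k1,T=cam(n); P=np.atleast_2d(P); q=(P-T[:3,3])@T[:3,:3]
    s=q[:,:2]/q[:,2:]; s=s*(1+k1*(s**2).sum(1))[:,None]
    return s@K[:2,:2].T+K[:2,2]
def ray(n,uv):
    K,k1,T=cam(n)
    x=cv2.undistortPoints(np.array([[uv]],float),K,np.array([k1,0,0,0]))[0,0]
    d=T[:3,:3]@np.r_[x,1]; return T[:3,3],d/np.linalg.norm(d)
def atz(n,uv,z):
    o,d=ray(n,uv); return o+d*(z-o[2])/d[2]
def w(n,p):
    T=cam(n)[2]; return T[:3,:3]@np.array(p)+T[:3,3]
E
python3 - <<'E'
from h import *
np.set_printoptions(precision=1,suppress=True)
for n in ("side","top"):
  for t in ("cart_grip","cartridge","short_a_top","short_b_top","rack","camera","lens","focus"):
    r=arm.place_of(n,t)
    print(n,t,[(round(x['confidence'],2),w(n,x['centre'])) for x in r[:4]])
E
```

```text
side cart_grip [(0.8, array([527.4, 212.4, 141.5]))]
side cartridge [(0.9, array([527. , 216. ,  11.1]))]
side short_a_top [(0.7, array([560.9,  77.3, 147.2])), (0.54, array([745. , 126.3,   0.4]))]
side short_b_top [(0.76, array([547. , 142.8, 146.9])), (0.56, array([672.9, 201.8, 136.5]))]
side rack [(0.83, array([544.9, 146.3,  -0.5])), (0.6, array([547. , 145.2, 144.7]))]
side camera [(0.73, array([ 686.3, -176.5,    0.3]))]
side lens [(0.58, array([618.4, 439.9,  -1.4])), (0.55, array([430.5, 384.4,   2. ])), (0.28, array([529.3, 211.9, 141.2]))]
side focus [(0.86, array([ 654.3, -170.6,  166. ]))]
top cart_grip [(0.55, array([523.7, 213.8, 138.4]))]
top cartridge [(0.58, array([524.3, 208.3,  14.1]))]
top short_a_top [(0.5, array([556.6,  71.1, 140. ]))]
top short_b_top [(0.76, array([542.1, 139.4, 147.6])), (0.75, array([669.3, 195.2, 134.9]))]
top rack [(0.88, array([547.7, 144.2,  -2.3]))]
top camera [(0.95, array([ 689.5, -176. ,    3. ]))]
top lens [(0.94, array([ 669.5, -174.9,  113.2]))]
top focus [(0.85, array([ 653.7, -170.5,  166.8])), (0.55, array([558.7,  70.7, 136.8]))]
```

Run:
```python
from h import *
np.set_printoptions(precision=1,suppress=True)
a=arm.get_image("side")[105:205,215:300]; b=arm.get_image("top")[115:195,300:365]
cv2.imwrite("pics/zs.png",cv2.resize(a,None,fx=6,fy=6,interpolation=cv2.INTER_CUBIC)[:,:,::-1])
cv2.imwrite("pics/zt.png",cv2.resize(b,None,fx=7,fy=7,interpolation=cv2.INTER_CUBIC)[:,:,::-1])
for n in("side","top"):
  for t in("lens","focus","camera"):
    for _ in range(2):
      r=arm.place_of(n,t); print(n,t,[(round(x['confidence'],2),w(n,x['centre'])) for x in r[:2]])
  print(n,proj(n,[[669,-175,113],[654,-170.5,166.5],[688,-176,0]]))
```

```text
side lens [(0.72, array([ 671.5, -175.9,  111.7])), (0.43, array([ 684.3, -174.8,    0.9]))]
side lens [(0.72, array([ 671.5, -175.9,  111.7])), (0.43, array([ 684.3, -174.8,    0.9]))]
side focus [(0.72, array([ 652.5, -171.2,  164.5]))]
side focus [(0.72, array([ 652.5, -171.2,  164.5]))]
side camera [(0.7, array([ 684.9, -175. ,   -0.1]))]
side camera [(0.7, array([ 684.9, -175. ,   -0.1]))]
side [[274.5 153.5]
 [279.3 140.9]
 [268.6 180.4]]
top lens [(0.6, array([ 674.9, -177.3,  111.7]))]
top lens [(0.6, array([ 674.9, -177.3,  111.7]))]
top focus [(0.74, array([ 655.9, -169.7,  169.4])), (0.52, array([400.4,  -2.5,  -0.6]))]
top focus [(0.74, array([ 655.9, -169.7,  169.4])), (0.52, array([400.4,  -2.5,  -0.6]))]
top camera [(0.71, array([ 690.4, -173.7,    1.3]))]
top camera [(0.71, array([ 690.4, -173.7,    1.3]))]
top [[336.6 170.8]
 [338.8 172.1]
 [329.7 173.1]]
```

View pics/zs.png

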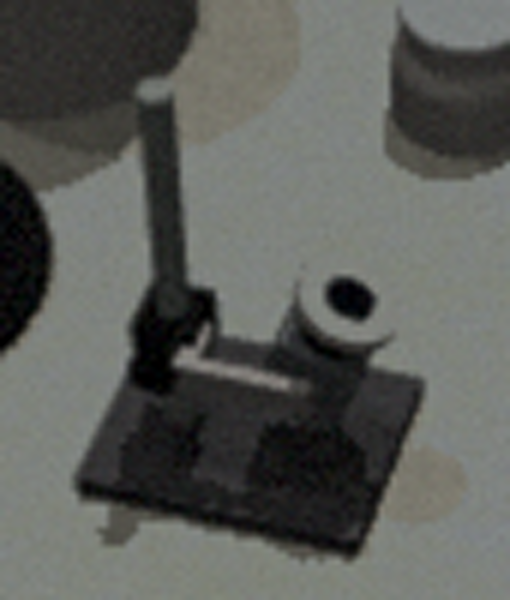

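View pics/zt.png

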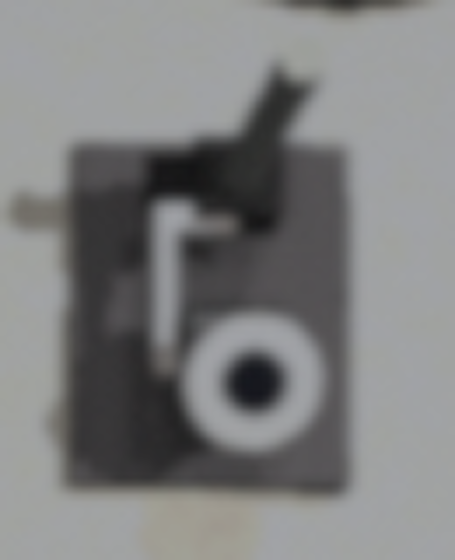

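Run:
```python
from h import *
for n in("side","top"):
  I=np.mean([arm.get_image(n).astype(float) for _ in range(6)],0); np.save(f"pics/{n}avg.npy",I)
I=np.load("pics/sideavg.npy")[140:175,255:290]; J=np.load("pics/topavg.npy")[152:187,318:353]
f=lambda a:cv2.resize(np.clip(a*1.3,0,255).astype(np.uint8),(560,560),interpolation=cv2.INTER_CUBIC)[:,:,::-1]
cv2.imwrite("pics/z2s.png",f(I)); cv2.imwrite("pics/z2t.png",f(J)); print(arm.read_state()['clock'])
```

```text
2.2
```

View pics/z2s.png

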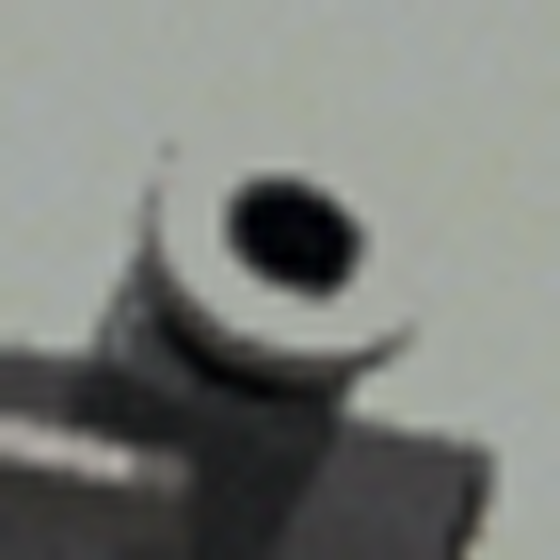

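View pics/z2t.png

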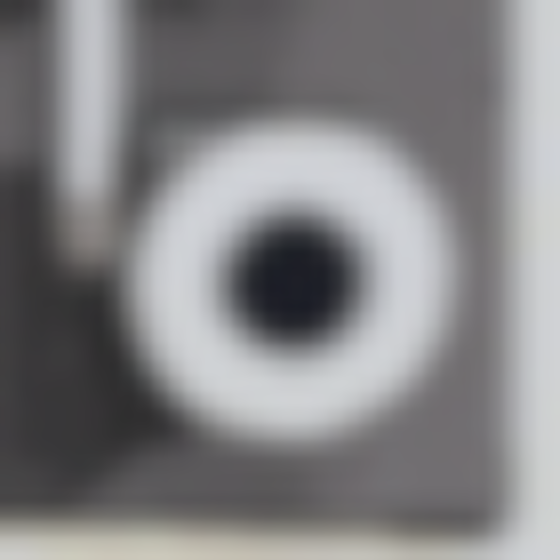

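Run:
```python
from h import *
from scipy.optimize import least_squares
np.set_printoptions(precision=3,suppress=True)
def ell(n,x0,y0,x1,y1,r):
    I=np.load(f"pics/{n}avg.npy").mean(2)[y0:y1,x0:x1]
    I=cv2.resize(I.astype(np.float32),None,fx=10,fy=10,interpolation=cv2.INTER_CUBIC)
    th=(I.min()+np.percentile(I,85))/2
    m=(I<th).astype(np.uint8); k,l=cv2.connectedComponents(m)
    c=((np.array(r)-[x0,y0]+.5)*10-.5).astype(int); mm=(l==l[c[1],c[0]]).astype(np.uint8)
    ct=max(cv2.findContours(mm,0,1)[0],key=len); e=cv2.fitEllipse(ct)
    ctp=(ct[:,0]+.5)/10-.5+[x0,y0]
    print(n,(np.array(e[0])+.5)/10-.5+[x0,y0],np.array(e[1])/10,e[2],mm.sum()); return ctp
cs=ell("side",267,149,280,160,(273,154)); ct=ell("top",329,162,343,177,(336,169))
es=cs.mean(0); et=ct.mean(0)
o1,d1=ray("side",es);o2,d2=ray("top",et)
A=np.c_[d1,-d2]; t=np.linalg.lstsq(A,o2-o1,rcond=None)[0]
p1=o1+d1*t[0];p2=o2+d2*t[1]; print("lens",p1,p2)
# circle fits: per-view
def circ(p):
    c=p[:3]; a,b=p[3],p[4]; n=np.array([a,b,1]);n/=np.linalg.norm(n)
    u=np.cross(n,[0,1,0]);u/=np.linalg.norm(u);v=np.cross(n,u)
    th=np.linspace(0,2*np.pi,72,endpoint=False)
    return c+p[5]*(np.cos(th)[:,None]*u+np.sin(th)[:,None]*v)
def mom(c):
    m=cv2.moments(c.astype(np.float32).reshape(-1,1,2)); A=m['m00']
    return np.array([m['m10']/A,m['m01']/A]),np.array([[m['mu20'],m['mu11']],[m['mu11'],m['mu02']]])/A
ms,mt=mom(cs),mom(ct)
# offsets per view translation free (calibration)
def res(p):
    q=circ(p); r=[]
    for n,M in(("side",ms),("top",mt)):
        a,C=mom(proj(n,q)); r+=list((a-M[0]))
        C1=C/np.sqrt(np.linalg.det(C));C2=M[1]/np.sqrt(np.linalg.det(M[1]))
        r+=list(6*np.array([C1[0,0]-C2[0,0],C1[0,1]-C2[0,1],C1[1,1]-C2[1,1]]))
        r+=[ (np.linalg.det(C)**.25-np.linalg.det(M[1])**.25)*2]
    return r
s=least_squares(res,[671,-175,112,-.4,0,10]); print(s.x,s.cost,np.array(s.fun)); print("lean",np.arctan(np.hypot(*s.x[3:5])))
for a in(.3,.35,.4,.45,.5):
  for b in(0,):
    p=s.x.copy();p[3]=-np.tan(a);p[4]=b; print(a,np.array(res(p))[[2,3,4,8,9,10]])
```

```text
side [272.89  154.311] [6.114 8.501] 120.45203399658203 4163
top [335.891 169.146] [8.037 8.263] 55.86235427856445 5326
lens [ 673.155 -173.892  110.079] [ 673.978 -173.844  110.255]
[ 673.312 -173.566  113.105   -0.402    0.001    9.996] 0.37022885323516996 [-0.123 -0.71  -0.011  0.013  0.014 -0.433  0.072  0.001 -0.019 -0.105
  0.025 -0.126]
lean 0.3823210628256266
0.3 [ 0.334 -0.291 -0.355 -0.082 -0.018  0.082]
0.35 [ 0.133 -0.097 -0.14  -0.05  -0.072  0.053]
0.4 [-0.081  0.08   0.099 -0.001 -0.125  0.01 ]
0.45 [-0.308  0.238  0.362  0.065 -0.179 -0.049]
0.5 [-0.548  0.377  0.649  0.149 -0.232 -0.123]
```

arm_command(commands=[0.02,0.013,0,0,0.038,0.025,0,0,0.038,0.025,0,0,0.038,0.025,0,0,0.038,0.025,0,0])

```text
clock: 2.7
position: [284.1, 459.8, 230.1]
ee_rot: [0.994, -0.109, 0.0, -0.001]
contact_force: [0.8, 0.3, -0.1]
gripper_width: 85.3
```

```bash
cat >> h.py <<'E'
np.set_printoptions(precision=3,suppress=True)
def st():
    s=arm.read_state(); Q=R.from_quat(s['ee_rot']).as_matrix()
    print('t',s['clock'],'p',s['position'],'w',round(s['gripper_width'],1),'F',s['contact_force'],'M',s['wrist_torque'])
    print('x',Q[:,0],'y',Q[:,1],'z',Q[:,2],'j',s['joints'])
    return s['position'],Q
E
python3 -c "
from h import *
st()"
```

```text
t 2.7 p [284.123 459.824 230.135] w 85.3 F [ 0.783  0.333 -0.135] M [-0.006 -0.083 -0.033]
x [ 0.976 -0.216  0.   ] y [-0.216 -0.976 -0.001] z [ 0.001  0.001 -1.   ] j [ 1.318  0.242 -0.203  0.    -1.125  0.035]
```

```bash
cat >> h.py <<'E'
def plan(target,roll,n):
    p,Q=st(); d=(np.array(target)-p)/n; print('dist',np.linalg.norm(d)*n)
    out=[]
    for i in range(n):
        Qi=Q@R.from_euler('z',roll/n*i,degrees=True).as_matrix()
        out.append(list(np.round(Qi.T@d/1000,4))+[round(roll/n,2)])
    print([float(v) for r in out for v in r])
E
python3 -c "
from h import *
plan((525.5,213,320),64,10)"
```

```text
t 2.7 p [284.123 459.824 230.135] w 85.3 F [ 0.783  0.333 -0.135] M [-0.006 -0.083 -0.033]
x [ 0.976 -0.216  0.   ] y [-0.216 -0.976 -0.001] z [ 0.001  0.001 -1.   ] j [ 1.318  0.242 -0.203  0.    -1.125  0.035]
dist 356.7363537690286
[0.0289, 0.0189, -0.009, 6.4, 0.0308, 0.0155, -0.009, 6.4, 0.0324, 0.012, -0.009, 6.4, 0.0335, 0.0083, -0.009, 6.4, 0.0342, 0.0045, -0.009, 6.4, 0.0345, 0.0007, -0.009, 6.4, 0.0344, -0.0032, -0.009, 6.4, 0.0338, -0.007, -0.009, 6.4, 0.0328, -0.0107, -0.009, 6.4, 0.0314, -0.0143, -0.009, 6.4]
```

arm_command(commands=[0.029,0.019,-0.009,6.4,0.031,0.0155,-0.009,6.4,0.0325,0.012,-0.009,6.4,0.0335,0.0083,-0.009,6.4,0.034,0.0045,-0.009,6.4])

```text
clock: 3.2
position: [408.4, 327.3, 276.5]
ee_rot: [0.921, -0.389, 0.0, 0.0]
contact_force: [0.5, -0.4, -0.1]
gripper_width: 85.6
```

arm_command(commands=[0.0345,0.001,-0.009,6.4,0.0345,-0.003,-0.009,6.4,0.034,-0.007,-0.009,6.4,0.033,-0.011,-0.009,6.4,0.031,-0.014,-0.009,6.4])

```text
clock: 3.7
position: [528.8, 193.6, 324.7]
ee_rot: [0.771, -0.637, 0.0, -0.001]
contact_force: [0.3, 0.6, 0.3]
gripper_width: 85.6
```

```bash
python3 -c "
from h import *
plan((800,200,330),0,6)"
```

```text
t 3.7 p [528.821 193.579 324.742] w 85.6 F [0.281 0.595 0.295] M [ 0.035 -0.05  -0.047]
x [ 0.188 -0.982 -0.001] y [-0.982 -0.188 -0.003] z [ 0.002  0.001 -1.   ] j [ 0.639  0.226  0.015  0.    -1.356 -0.449]
dist 271.30612145138093
[0.0075, -0.0446, -0.0008, 0.0, 0.0075, -0.0446, -0.0008, 0.0, 0.0075, -0.0446, -0.0008, 0.0, 0.0075, -0.0446, -0.0008, 0.0, 0.0075, -0.0446, -0.0008, 0.0, 0.0075, -0.0446, -0.0008, 0.0]
```

arm_command(commands=[0,-0.032,-0.036,0,0,-0.034,-0.036,0,0,-0.034,-0.036,0,0,-0.034,-0.036,0,0,-0.034,-0.036,0])

```text
clock: 4.2
position: [683.7, 215.8, 493.7]
ee_rot: [0.768, -0.64, -0.001, 0.003]
contact_force: [1.5, 1.7, 0.1]
gripper_width: 85.6
```

arm_command(commands=[0,-0.034,-0.036,0,0,-0.034,-0.036,0,0,-0.034,-0.036,0,0,-0.034,-0.036,0,0,-0.034,-0.036,0])

```text
clock: 4.7
position: [725.4, 213.0, 540.4]
ee_rot: [0.768, -0.64, 0.027, -0.03]
contact_force: [-0.6, 0.5, -1.1]
gripper_width: 85.3
```

```bash
python3 -c "
from h import *
st()"
```

```text
t 4.7 p [725.393 212.988 540.421] w 85.3 F [-0.583  0.513 -1.065] M [0.003 0.127 0.004]
x [ 0.18  -0.984  0.004] y [-0.98  -0.18  -0.081] z [ 0.08   0.011 -0.997] j [ 0.51   0.748  1.406  0.036 -2.153 -0.308]
```

```bash
python3 -c "
from h import *
plan((527,212.7,240),0,10)"
```

```text
t 4.7 p [725.393 212.988 540.421] w 85.3 F [-0.583  0.513 -1.065] M [0.003 0.127 0.004]
x [ 0.18  -0.984  0.004] y [-0.98  -0.18  -0.081] z [ 0.08   0.011 -0.997] j [ 0.51   0.748  1.406  0.036 -2.153 -0.308]
dist 360.01777683826526
[-0.0037, 0.0219, 0.0283, 0.0, -0.0037, 0.0219, 0.0283, 0.0, -0.0037, 0.0219, 0.0283, 0.0, -0.0037, 0.0219, 0.0283, 0.0, -0.0037, 0.0219, 0.0283, 0.0, -0.0037, 0.0219, 0.0283, 0.0, -0.0037, 0.0219, 0.0283, 0.0, -0.0037, 0.0219, 0.0283, 0.0, -0.0037, 0.0219, 0.0283, 0.0, -0.0037, 0.0219, 0.0283, 0.0]
```

arm_command(commands=[-0.0037,0.022,0.028,0,-0.0037,0.022,0.028,0,-0.0037,0.022,0.028,0,-0.0037,0.022,0.028,0,-0.0037,0.022,0.028,0])

```text
clock: 5.2
position: [642.9, 213.9, 432.9]
ee_rot: [0.766, -0.64, 0.039, -0.054]
contact_force: [0.7, 0.2, 0.3]
gripper_width: 85.1
```

arm_command(commands=[-0.0037,0.022,0.028,-0.6,-0.0037,0.022,0.028,-0.6,-0.0037,0.022,0.028,-0.6,-0.0037,0.022,0.028,-0.6,0,0,0,0])

```text
clock: 5.7
position: [560.6, 212.7, 323.3]
ee_rot: [0.779, -0.621, 0.045, -0.071]
contact_force: [-0.1, 0.2, 0.2]
gripper_width: 85.5
```

Run:
```python
from h import *
plan((527,212.7,200),0,3)
for n in("side","top"):
  cv2.imwrite(f"pics/{n}1.png",arm.get_image(n)[:,:,::-1])
  for t in("cart_grip","rack","short_a_top","short_b_top"):
    print(n,t,[(round(x['confidence'],2),w(n,x['centre'])) for x in arm.place_of(n,t)[:2]])
```

```text
t 5.7 p [560.565 212.678 323.308] w 85.5 F [-0.081  0.16   0.195] M [-0.123  0.274  0.034]
x [ 0.225 -0.974 -0.018] y [-0.961 -0.219 -0.167] z [ 0.159  0.055 -0.986] j [ 0.66   0.205 -0.049  0.059 -1.157 -0.454]
dist 127.7948623449565
[-0.0018, 0.0176, 0.0387, 0.0, -0.0018, 0.0176, 0.0387, 0.0, -0.0018, 0.0176, 0.0387, 0.0]
side cart_grip [(0.93, array([526.511, 212.966, 138.085])), (0.54, array([ 685.888, -170.588,   -0.449]))]
side rack [(0.57, array([545.668, 143.86 ,   1.332]))]
side short_a_top [(0.59, array([559.862,  77.414, 144.216]))]
side short_b_top [(0.8, array([548.047, 144.779, 145.827])), (0.7, array([561.776, 238.652,  20.881]))]
top cart_grip [(0.66, array([527.948, 208.938, 138.546]))]
top rack [(0.91, array([547.76 , 143.531,  -2.442])), (0.39, array([ 683.206, -433.145,    5.654]))]
top short_a_top [(0.53, array([559.524,  72.521, 138.833]))]
top short_b_top [(0.96, array([558.721, 230.861,  17.857])), (0.63, array([542.158, 140.598, 146.906]))]
```

arm_command(commands=[-0.0018,0.0165,0.039,0,-0.0018,0.0165,0.039,0,-0.0018,0.0165,0.039,0,0,0,0,0,0,0,0,0])

```text
clock: 6.7
position: [540.1, 217.1, 201.2]
ee_rot: [0.778, -0.621, 0.049, -0.076]
contact_force: [0.3, 0.1, 1.7]
gripper_width: 85.6
```

Run:
```python
from h import *
p,Q=st()
plan(np.array([526.7,212.3,141])+19*Q[:,2],0,4)
```

```text
t 6.7 p [540.093 217.083 201.249] w 85.6 F [0.319 0.146 1.707] M [-0.053  0.248 -0.054]
x [ 0.223 -0.975 -0.019] y [-0.96  -0.216 -0.179] z [ 0.171  0.058 -0.984] j [ 0.694  0.251 -0.314  0.087 -0.839 -0.523]
t 6.7 p [540.093 217.083 201.249] w 85.6 F [0.319 0.146 1.707] M [-0.053  0.248 -0.054]
x [ 0.223 -0.975 -0.019] y [-0.96  -0.216 -0.179] z [ 0.171  0.058 -0.984] j [ 0.694  0.251 -0.314  0.087 -0.839 -0.523]
dist 79.67254598137876
[0.0007, 0.0062, 0.0189, 0.0, 0.0007, 0.0062, 0.0189, 0.0, 0.0007, 0.0062, 0.0189, 0.0, 0.0007, 0.0062, 0.0189, 0.0]
```

View pics/side1.png

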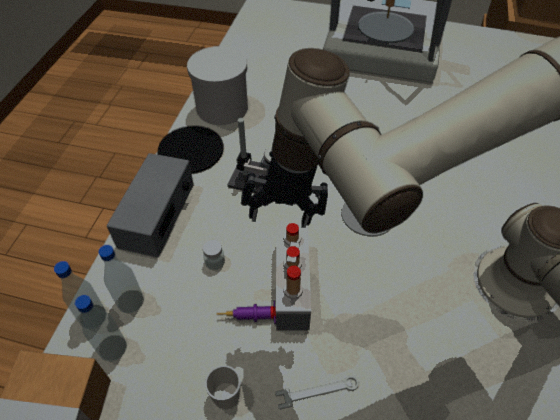

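arm_command(commands=[0.0007,0.006,0.019,0,0.0007,0.006,0.019,0,0.0007,0.006,0.019,0,0.0007,0.006,0.019,0,0,0,0,0])

```text
clock: 7.2
position: [543.5, 220.9, 135.0]
ee_rot: [0.778, -0.62, 0.054, -0.089]
contact_force: [-0.4, 0.2, -1.3]
gripper_width: 85.5
```

Run:
```python
from h import *
p,Q=st()
print("grasp",p-19*Q[:,2])
for n,(x,y) in {"side":(230,200),"top":(140,160)}.items():
  im=arm.get_image(n); cv2.imwrite(f"pics/{n}2.png",cv2.resize(im[y:y+140,x:x+140],(700,700),interpolation=cv2.INTER_CUBIC)[:,:,::-1])
```

```text
t 7.2 p [543.453 220.868 135.02 ] w 85.5 F [-0.383  0.242 -1.307] M [-0.183  0.358 -0.028]
x [ 0.225 -0.974 -0.027] y [-0.955 -0.215 -0.206] z [ 0.195  0.072 -0.978] j [ 0.697  0.318 -0.423  0.117 -0.635 -0.56 ]
grasp [539.754 219.495 153.606]
```

View pics/side2.png

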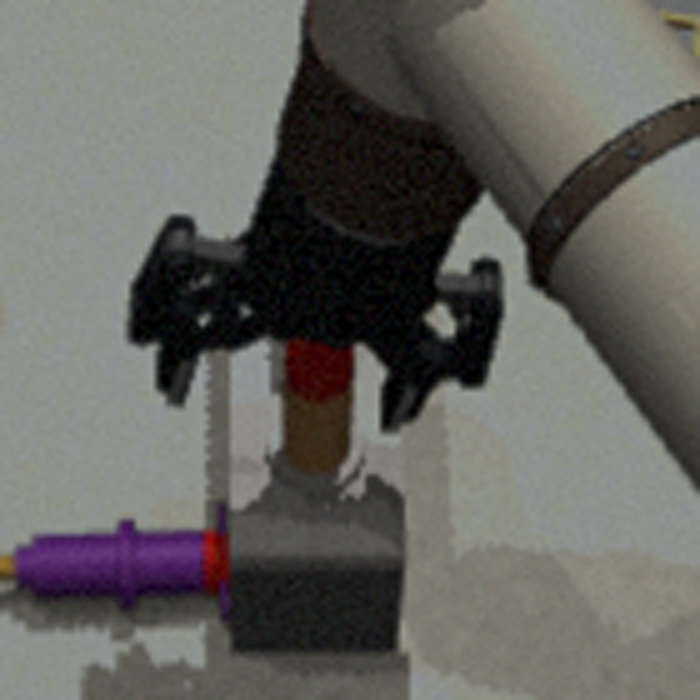

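View pics/top2.png

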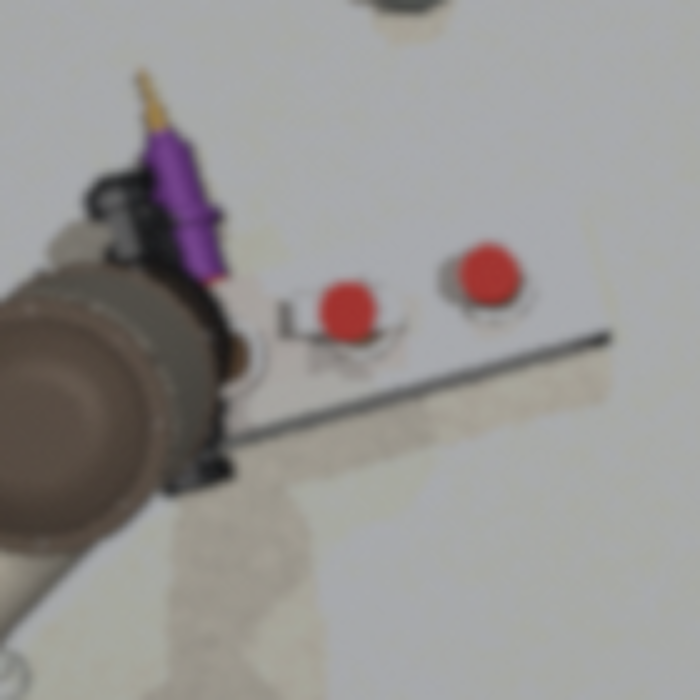

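Run:
```python
from h import *
p,Q=st()
plan(np.array([526,211.8,141])+19*Q[:,2],0,3)
```

```text
t 7.3 p [545.141 222.101 137.7  ] w 85.3 F [-0.068  0.354  0.078] M [-0.107  0.348  0.027]
x [ 0.226 -0.974 -0.029] y [-0.953 -0.215 -0.211] z [ 0.199  0.075 -0.977] j [ 0.697  0.316 -0.42   0.119 -0.635 -0.56 ]
t 7.3 p [545.141 222.101 137.7  ] w 85.3 F [-0.068  0.354  0.078] M [-0.107  0.348  0.027]
x [ 0.226 -0.974 -0.029] y [-0.953 -0.215 -0.211] z [ 0.199  0.075 -0.977] j [ 0.697  0.316 -0.42   0.119 -0.635 -0.56 ]
dist 23.395503066056143
[0.0019, 0.0066, 0.0037, 0.0, 0.0019, 0.0066, 0.0037, 0.0, 0.0019, 0.0066, 0.0037, 0.0]
```

arm_command(commands=[0.002,0.0066,0.004,0,0.002,0.0066,0.004,0,0.002,0.0066,0.004,0,0,0,0,0,0,0,0,0])

```text
clock: 7.8
position: [531.7, 214.0, 126.0]
ee_rot: [0.777, -0.619, 0.056, -0.097]
contact_force: [0.6, 0.0, 0.3]
gripper_width: 85.4
```

Run:
```python
from h import *
p,Q=st()
print("grasp",p-19*Q[:,2])
plan(np.array([526,211.8,141])+19*Q[:,2],0,2)
```

```text
t 7.8 p [531.725 213.971 125.965] w 85.4 F [0.594 0.023 0.304] M [-0.208  0.413 -0.003]
x [ 0.227 -0.973 -0.032] y [-0.952 -0.215 -0.22 ] z [ 0.207  0.081 -0.975] j [ 0.702  0.303 -0.483  0.133 -0.576 -0.58 ]
grasp [527.787 212.436 144.489]
t 7.8 p [531.725 213.971 125.965] w 85.4 F [0.594 0.023 0.304] M [-0.208  0.413 -0.003]
x [ 0.227 -0.973 -0.032] y [-0.952 -0.215 -0.22 ] z [ 0.207  0.081 -0.975] j [ 0.702  0.303 -0.483  0.133 -0.576 -0.58 ]
dist 3.971083972877297
[0.0002, 0.0013, 0.0015, 0.0, 0.0002, 0.0013, 0.0015, 0.0]
```

arm_command(commands=[0,0.001,0.0005,0,0,0,0,0,0,0,0,0,0,0,0,0,0,0,0,0], jaw=0)

```text
clock: 8.3
position: [527.3, 212.1, 127.0]
ee_rot: [0.777, -0.62, 0.055, -0.092]
contact_force: [-8.6, 2.5, 11.2]
gripper_width: 30.7
```

Run:
```python
from h import *
p,Q=st()
print("grasp",p-19*Q[:,2])
n="side";x,y=230,200
im=arm.get_image(n); cv2.imwrite(f"pics/{n}3.png",cv2.resize(im[y:y+140,x:x+140],(700,700),interpolation=cv2.INTER_CUBIC)[:,:,::-1])
```

```text
t 8.3 p [527.313 212.068 126.99 ] w 30.7 F [-8.639  2.473 11.221] M [0.44  3.929 0.263]
x [ 0.225 -0.974 -0.028] y [-0.954 -0.214 -0.211] z [ 0.199  0.074 -0.977] j [ 0.705  0.298 -0.485  0.131 -0.59  -0.583]
grasp [523.526 210.663 145.556]
```

View pics/side3.png

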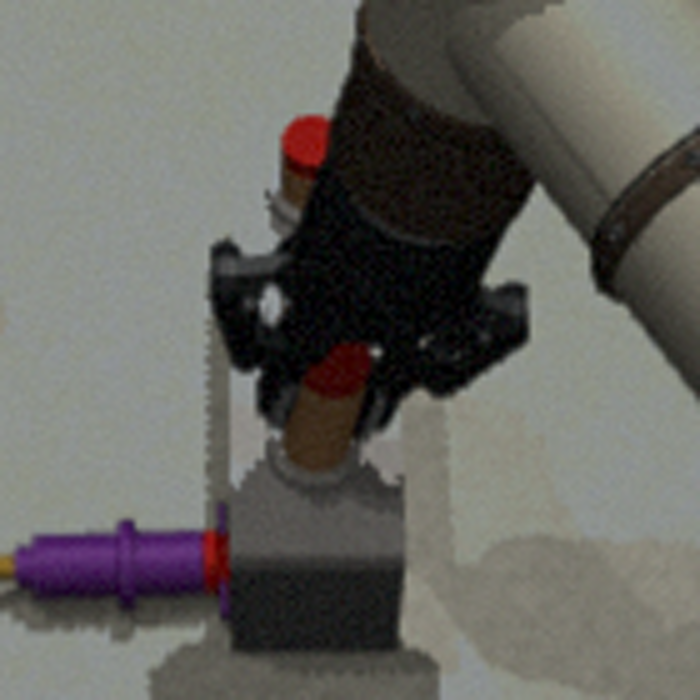

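arm_command(commands=[0,0,-0.012,0,0,0,-0.022,0,0,0,-0.024,0,0,0,-0.026,0,0,0,-0.026,0])

```text
clock: 8.85
position: [500.4, 202.1, 231.4]
ee_rot: [0.778, -0.621, 0.052, -0.083]
contact_force: [-0.1, 0.4, -0.4]
gripper_width: 29.0
```

Run:
```python
from h import *
p,Q=st()
print("grasp",p-19*Q[:,2])
n="side";x,y=200,170
im=arm.get_image(n); cv2.imwrite(f"pics/{n}4.png",cv2.resize(im[y:y+160,x:x+160],(700,700),interpolation=cv2.INTER_CUBIC)[:,:,::-1])
```

```text
t 8.85 p [500.383 202.133 231.356] w 29.0 F [-0.123  0.377 -0.419] M [-0.116  0.357  0.038]
x [ 0.223 -0.975 -0.023] y [-0.957 -0.215 -0.194] z [ 0.184  0.065 -0.981] j [ 0.726  0.144 -0.377  0.096 -0.87  -0.558]
grasp [496.881 200.89  249.989]
```

View pics/side4.png

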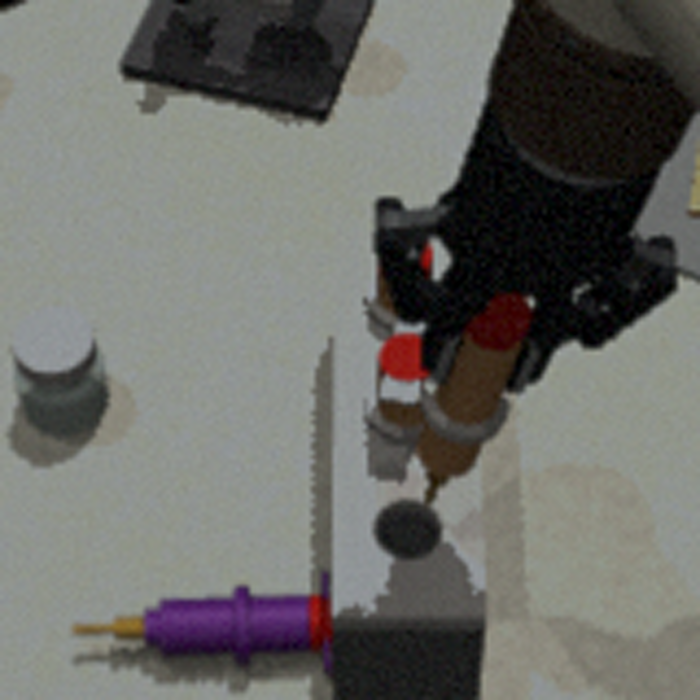

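Run:
```python
from h import *
plan((700,-130,540),0,11)
```

```text
t 8.9 p [502.166 203.185 236.679] w 28.5 F [-0.136  0.342  2.187] M [-0.061  0.293 -0.033]
x [ 0.224 -0.974 -0.026] y [-0.955 -0.215 -0.203] z [ 0.192  0.07  -0.979] j [ 0.726  0.138 -0.371  0.098 -0.872 -0.558]
dist 492.09188778192197
[0.0328, -0.0163, -0.0257, 0.0, 0.0328, -0.0163, -0.0257, 0.0, 0.0328, -0.0163, -0.0257, 0.0, 0.0328, -0.0163, -0.0257, 0.0, 0.0328, -0.0163, -0.0257, 0.0, 0.0328, -0.0163, -0.0257, 0.0, 0.0328, -0.0163, -0.0257, 0.0, 0.0328, -0.0163, -0.0257, 0.0, 0.0328, -0.0163, -0.0257, 0.0, 0.0328, -0.0163, -0.0257, 0.0, 0.0328, -0.0163, -0.0257, 0.0]
```

arm_command(commands=[0,-0.01,-0.03,0,0,-0.01,-0.045,0,0.02,-0.013,-0.038,0,0.033,-0.015,-0.026,0,0.033,-0.015,-0.026,0])

```text
clock: 9.4
position: [547.7, 121.2, 409.7]
ee_rot: [0.78, -0.618, 0.051, -0.084]
contact_force: [0.4, 0.5, -1.2]
gripper_width: 28.7
```

arm_command(commands=[0.035,-0.015,-0.02,0,0.035,-0.015,-0.02,0,0.035,-0.015,-0.02,0,0.035,-0.015,-0.02,0,0.035,-0.015,-0.02,0])

```text
clock: 9.9
position: [644.1, -45.1, 521.8]
ee_rot: [0.781, -0.617, 0.05, -0.085]
contact_force: [0.8, 0.2, -0.1]
gripper_width: 29.0
```

Run:
```python
from h import *
plan((720,-130,560),0,6)
```

```text
t 9.9 p [644.11  -45.069 521.845] w 29.0 F [ 0.772  0.191 -0.074] M [-0.109  0.226 -0.009]
x [ 0.234 -0.972 -0.026] y [-0.955 -0.225 -0.194] z [ 0.183  0.07  -0.981] j [ 0.161  0.296  0.582 -0.04  -1.663  0.065]
dist 120.11770360442115
[0.0166, -0.0101, -0.0049, 0.0, 0.0166, -0.0101, -0.0049, 0.0, 0.0166, -0.0101, -0.0049, 0.0, 0.0166, -0.0101, -0.0049, 0.0, 0.0166, -0.0101, -0.0049, 0.0, 0.0166, -0.0101, -0.0049, 0.0]
```

arm_command(commands=[0.02,-0.029,-0.015,0,0.02,-0.029,-0.015,0,0.02,-0.029,-0.015,0,0.02,-0.029,-0.015,0,0.02,-0.029,-0.015,0])

```text
clock: 10.4
position: [754.2, -109.9, 566.9]
ee_rot: [0.778, -0.62, 0.056, -0.084]
contact_force: [2.1, 1.4, -4.8]
gripper_width: 28.6
```

Run:
```python
from h import *
st()
```

```text
t 10.4 p [ 754.213 -109.928  566.903] w 28.6 F [ 2.138  1.408 -4.811] M [-0.019  0.251  0.023]
x [ 0.224 -0.974 -0.017] y [-0.956 -0.216 -0.2  ] z [ 0.191  0.061 -0.98 ] j [ 0.045  0.695  1.394 -0.06  -2.074  0.145]
```

arm_command(commands=[0.012,-0.016,-0.005,0,0.012,-0.016,-0.005,0,0.012,-0.016,-0.005,0,0.012,-0.016,-0.005,0,0.012,-0.016,-0.005,0])

```text
clock: 10.9
position: [783.3, -142.9, 556.5]
ee_rot: [0.774, -0.619, 0.086, -0.1]
contact_force: [-0.7, 0.1, -0.5]
gripper_width: 29.1
```

Run:
```python
from h import *
st()
```

```text
t 10.9 p [ 783.293 -142.919  556.501] w 29.1 F [-0.725  0.125 -0.511] M [-0.111  0.592 -0.02 ]
x [ 0.218 -0.976  0.01 ] y [-0.942 -0.213 -0.261] z [ 0.257  0.048 -0.965] j [ 0.003  0.724  1.408 -0.052 -1.994  0.19 ]
```

Run:
```python
from h import *
plan((585,-172,345),0,10)
```

```text
t 10.9 p [ 783.293 -142.919  556.501] w 29.1 F [-0.725  0.125 -0.511] M [-0.111  0.592 -0.02 ]
x [ 0.218 -0.976  0.01 ] y [-0.942 -0.213 -0.261] z [ 0.257  0.048 -0.965] j [ 0.003  0.724  1.408 -0.052 -1.994  0.19 ]
dist 291.37361535835146
[-0.0017, 0.0248, 0.0152, 0.0, -0.0017, 0.0248, 0.0152, 0.0, -0.0017, 0.0248, 0.0152, 0.0, -0.0017, 0.0248, 0.0152, 0.0, -0.0017, 0.0248, 0.0152, 0.0, -0.0017, 0.0248, 0.0152, 0.0, -0.0017, 0.0248, 0.0152, 0.0, -0.0017, 0.0248, 0.0152, 0.0, -0.0017, 0.0248, 0.0152, 0.0, -0.0017, 0.0248, 0.0152, 0.0]
```

arm_command(commands=[-0.0017,0.025,0.015,0,-0.0017,0.025,0.015,0,-0.0017,0.025,0.015,0,-0.0017,0.025,0.015,0,-0.0017,0.025,0.015,0])

```text
clock: 11.4
position: [697.0, -157.4, 462.9]
ee_rot: [0.773, -0.618, 0.096, -0.107]
contact_force: [0.8, -0.3, -0.6]
gripper_width: 29.2
```

Run:
```python
from h import *
plan((585,-172,345),0,5)
```

```text
t 11.4 p [ 696.994 -157.364  462.907] w 29.2 F [ 0.826 -0.269 -0.596] M [-0.09   0.615  0.027]
x [ 0.219 -0.976  0.016] y [-0.935 -0.214 -0.284] z [ 0.281  0.048 -0.959] j [-0.019  0.36   0.52  -0.053 -1.447  0.241]
dist 163.27552603115035
[-0.0024, 0.0283, 0.0162, 0.0, -0.0024, 0.0283, 0.0162, 0.0, -0.0024, 0.0283, 0.0162, 0.0, -0.0024, 0.0283, 0.0162, 0.0, -0.0024, 0.0283, 0.0162, 0.0]
```

arm_command(commands=[-0.002,0.028,0.016,0,-0.002,0.028,0.016,0,-0.002,0.028,0.016,0,-0.002,0.028,0.016,0,0,0,0,0])

```text
clock: 11.9
position: [601.4, -171.1, 375.0]
ee_rot: [0.772, -0.616, 0.103, -0.113]
contact_force: [-0.0, -0.2, -0.7]
gripper_width: 28.7
```

Run:
```python
from h import *
p,Q=st(); print("tip est",p+(131-19)*Q[:,2])
for n in("side","top"):
  im=arm.get_image(n); cv2.imwrite(f"pics/{n}5.png",im[:,:,::-1])
  u,v=proj(n,p+60*Q[:,2])[0].astype(int); u=max(u-60,0);v=max(v-60,0)
  cv2.imwrite(f"pics/{n}5z.png",cv2.resize(im[v:v+120,u:u+120],(600,600),interpolation=cv2.INTER_CUBIC)[:,:,::-1]); print(n,u,v,proj(n,p+112*Q[:,2]))
  for t in("cart_grip","cart_tip","focus","lens"):
    print(n,t,[(round(x['confidence'],2),w(n,x['centre'])) for x in arm.place_of(n,t)[:2]])
```

```text
t 11.9 p [ 601.435 -171.105  374.989] w 28.7 F [-0.017 -0.208 -0.734] M [-0.172  0.67   0.003]
x [ 0.219 -0.976  0.02 ] y [-0.929 -0.214 -0.303] z [ 0.3    0.048 -0.953] j [-0.05   0.183  0.073 -0.068 -1.159  0.292]
tip est [ 634.984 -165.76   268.266]
side 233 36 [[286.238 112.748]]
side cart_grip [(0.6, array([ 596.952, -169.082,  388.403])), (0.53, array([433.095, 387.585,   0.368]))]
side cart_tip []
side focus [(0.86, array([ 650.524, -169.666,  165.575])), (0.42, array([558.319,  79.079, 143.016]))]
side lens [(0.62, array([ 668.831, -170.766,  118.506])), (0.44, array([ 392.233, -122.832,   -0.301]))]
top 291 112 [[345.439 170.554]]
top cart_grip []
top cart_tip []
top focus [(0.44, array([ 416.289, -360.173,    3.72 ]))]
top lens []
```

View pics/side5z.png

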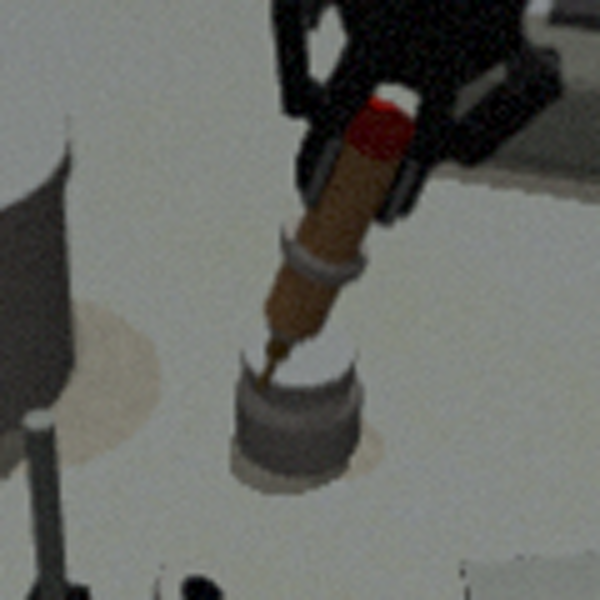

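View pics/top5z.png

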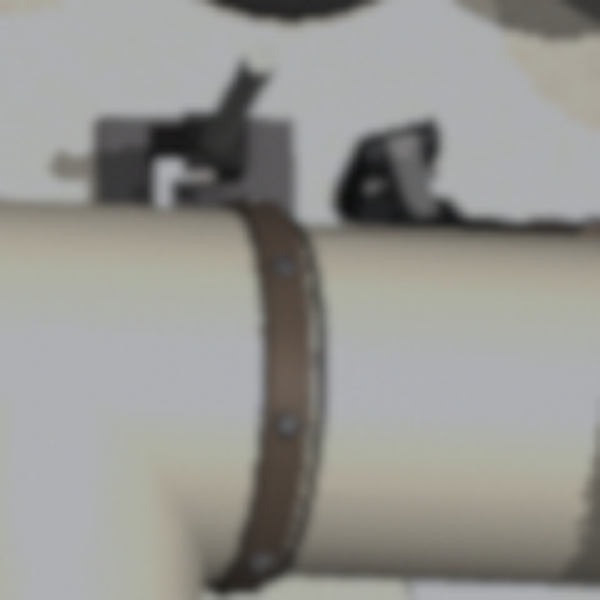

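Run:
```python
from h import *
p,Q=st(); F=np.array([651.8,-172.2,167]); n=np.array([-.372,0,.928])
plan(F+15*n-112*Q[:,2],0,4)
```

```text
t 12.4 p [ 606.348 -171.183  377.117] w 28.5 F [ 0.303  0.735 -1.732] M [-0.066  0.691  0.024]
x [ 0.219 -0.975  0.023] y [-0.927 -0.216 -0.306] z [ 0.304  0.046 -0.952] j [-0.049  0.189  0.083 -0.066 -1.159  0.291]
t 12.4 p [ 606.348 -171.183  377.117] w 28.5 F [ 0.303  0.735 -1.732] M [-0.066  0.691  0.024]
x [ 0.219 -0.975  0.023] y [-0.927 -0.216 -0.306] z [ 0.304  0.046 -0.952] j [-0.049  0.189  0.083 -0.066 -1.159  0.291]
dist 90.01708256601098
[0.0013, 0.0058, 0.0217, 0.0, 0.0013, 0.0058, 0.0217, 0.0, 0.0013, 0.0058, 0.0217, 0.0, 0.0013, 0.0058, 0.0217, 0.0]
```

arm_command(commands=[0.0013,0.006,0.02,0,0.0013,0.006,0.022,0,0.0013,0.006,0.02,0,0.0013,0.006,0.015,0,0,0,0,0])

```text
clock: 12.9
position: [611.2, -178.0, 295.0]
ee_rot: [0.773, -0.615, 0.107, -0.115]
contact_force: [0.1, 0.5, -0.5]
gripper_width: 28.7
```

```bash
cat > f.py <<'E'
from h import *
p,Q=st(); F=np.array([651.8,-172.2,167]); n=np.array([-.372,0,.928])
print('tip-F',p+112*Q[:,2]-F,'ang',np.arccos(-Q[:,2]@n))
plan(F+0*n-112*Q[:,2],0,3)
E
python3 f.py
```

```text
t 12.9 p [ 611.233 -177.967  294.962] w 28.7 F [ 0.14   0.503 -0.531] M [-0.093  0.725  0.04 ]
x [ 0.22  -0.975  0.024] y [-0.926 -0.217 -0.309] z [ 0.307  0.046 -0.951] j [-0.061  0.232 -0.057 -0.078 -0.974  0.321]
tip-F [-6.224 -0.64  21.481] ang 0.08556122065816751
t 12.9 p [ 611.233 -177.967  294.962] w 28.7 F [ 0.14   0.503 -0.531] M [-0.093  0.725  0.04 ]
x [ 0.22  -0.975  0.024] y [-0.926 -0.217 -0.309] z [ 0.307  0.046 -0.951] j [-0.061  0.232 -0.057 -0.078 -0.974  0.321]
dist 22.37323173857972
[0.0001, 0.0002, 0.0075, 0.0, 0.0001, 0.0002, 0.0075, 0.0, 0.0001, 0.0002, 0.0075, 0.0]
```

arm_command(commands=[0,0,0.0075,0,0,0,0.0075,0,0,0,0.006,0,0,0,0,0,0,0,0,0])

```text
clock: 13.4
position: [620.5, -177.0, 276.5]
ee_rot: [0.773, -0.615, 0.109, -0.116]
contact_force: [0.2, 0.2, -0.5]
gripper_width: 28.6
```

```bash
python3 f.py
python3 - <<'E'
from h import *
p,Q=st()
for n in("side","top"):
  im=arm.get_image(n); u,v=proj(n,p+112*Q[:,2])[0]; print(n,u,v); u,v=int(u)-50,int(v)-50; print(u,v)
  cv2.imwrite(f"pics/{n}6z.png",cv2.resize(im[v:v+100,u:u+100],(700,700),interpolation=cv2.INTER_CUBIC)[:,:,::-1])
E
python3 f.py
```

```text
t 13.4 p [ 620.496 -176.994  276.514] w 28.6 F [ 0.202  0.196 -0.453] M [-0.072  0.688  0.039]
x [ 0.221 -0.975  0.027] y [-0.924 -0.218 -0.313] z [ 0.311  0.045 -0.949] j [-0.058  0.256 -0.073 -0.078 -0.93   0.322]
tip-F [3.545 0.2   3.191] ang 0.08111584470312311
t 13.4 p [ 620.496 -176.994  276.514] w 28.6 F [ 0.202  0.196 -0.453] M [-0.072  0.688  0.039]
x [ 0.221 -0.975  0.027] y [-0.924 -0.218 -0.313] z [ 0.311  0.045 -0.949] j [-0.058  0.256 -0.073 -0.078 -0.93   0.322]
dist 4.7743002681975195
[-0.0002, 0.0014, 0.0006, 0.0, -0.0002, 0.0014, 0.0006, 0.0, -0.0002, 0.0014, 0.0006, 0.0]
t 13.4 p [ 620.496 -176.994  276.514] w 28.6 F [ 0.202  0.196 -0.453] M [-0.072  0.688  0.039]
x [ 0.221 -0.975  0.027] y [-0.924 -0.218 -0.313] z [ 0.311  0.045 -0.949] j [-0.058  0.256 -0.073 -0.078 -0.93   0.322]
side 278.97882982346545 139.41143753844284
228 89
top 339.7186635829668 171.19986613412019
289 121
t 13.5 p [ 620.345 -176.968  276.511] w 28.6 F [-0.033 -0.679 -0.466] M [-0.098  0.758 -0.005]
x [ 0.221 -0.975  0.026] y [-0.924 -0.218 -0.313] z [ 0.311  0.045 -0.949] j [-0.058  0.255 -0.073 -0.078 -0.93   0.322]
tip-F [3.388 0.244 3.187] ang 0.08125615275542726
t 13.5 p [ 620.345 -176.968  276.511] w 28.6 F [-0.033 -0.679 -0.466] M [-0.098  0.758 -0.005]
x [ 0.221 -0.975  0.026] y [-0.924 -0.218 -0.313] z [ 0.311  0.045 -0.949] j [-0.058  0.255 -0.073 -0.078 -0.93   0.322]
dist 4.65712655989617
[-0.0002, 0.0014, 0.0007, 0.0, -0.0002, 0.0014, 0.0007, 0.0, -0.0002, 0.0014, 0.0007, 0.0]
```

View pics/side6z.png

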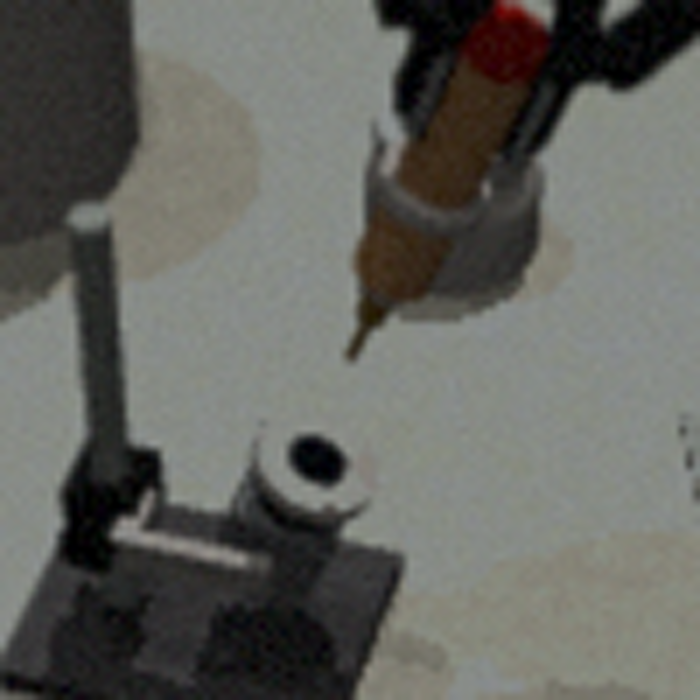

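View pics/top6z.png

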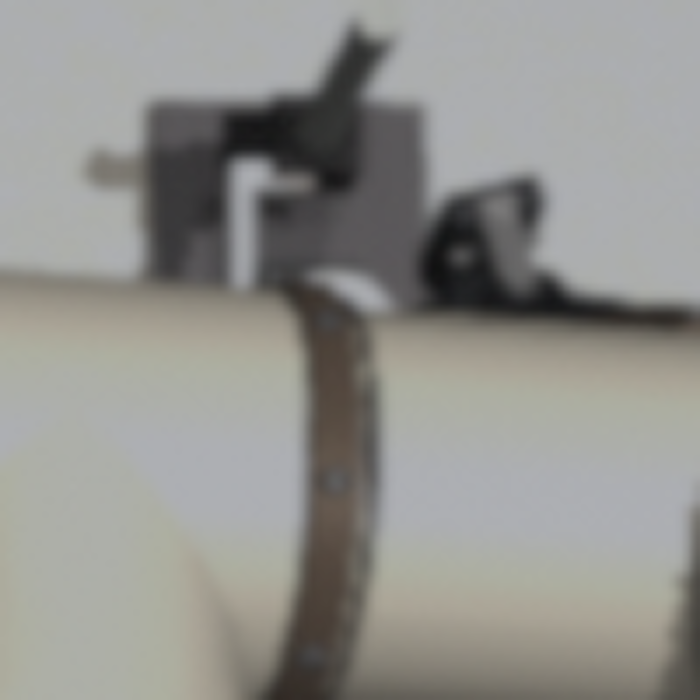

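arm_command(commands=[0,0.002,0.001,0,0,0.002,0.001,0,0,0,0,0,0,0,0,0,0,0,0,0])

```text
clock: 14.0
position: [617.0, -178.0, 274.4]
ee_rot: [0.773, -0.614, 0.11, -0.116]
contact_force: [1.0, -0.5, -0.7]
gripper_width: 28.5
```

arm_command(commands=[0,0,0,0,0,0,0,0,0,0,0,0,0,0,0,0,0,0,0,0])

```text
clock: 14.5
position: [617.1, -178.0, 274.5]
ee_rot: [0.772, -0.614, 0.11, -0.116]
contact_force: [-0.2, 0.3, -1.0]
gripper_width: 28.8
```

```bash
python3 f.py
python3 - <<'E'
from h import *
p,Q=st(); s=arm.read_state(); print(s['joint_vel'])
n="side"; im=arm.get_image(n); print(proj(n,[p+112*Q[:,2],[651.8,-172.2,167],[650.2,-174.3,167.7],[672.5,-174.3,112]]))
cv2.imwrite("pics/s7.png",cv2.resize(im[90:170,240:320],(800,600)[:1]*1+(600,) if 0 else (600,600),interpolation=cv2.INTER_CUBIC)[:,:,::-1])
for t in("cart_tip","cartridge","focus","lens","short_a_top","short_b_top","jar","beaker","cup_tub","spatula","wrench","build_plate"):
    print(t,[(round(x['confidence'],2),w(n,x['centre'])) for x in arm.place_of(n,t)[:2]])
E
python3 f.py
```

```text
t 14.5 p [ 617.136 -177.979  274.542] w 28.8 F [-0.212  0.281 -0.985] M [-0.084  0.686 -0.005]
x [ 0.221 -0.975  0.027] y [-0.924 -0.218 -0.315] z [ 0.313  0.044 -0.949] j [-0.06   0.251 -0.084 -0.079 -0.921  0.325]
tip-F [ 0.43  -0.807  1.298] ang 0.07919593661448288
t 14.5 p [ 617.136 -177.979  274.542] w 28.8 F [-0.212  0.281 -0.985] M [-0.084  0.686 -0.005]
x [ 0.221 -0.975  0.027] y [-0.924 -0.218 -0.315] z [ 0.313  0.044 -0.949] j [-0.06   0.251 -0.084 -0.079 -0.921  0.325]
dist 1.5880848430915246
[-0.0003, 0.0002, 0.0004, 0.0, -0.0003, 0.0002, 0.0004, 0.0, -0.0003, 0.0002, 0.0004, 0.0]
t 14.5 p [ 617.136 -177.979  274.542] w 28.8 F [-0.212  0.281 -0.985] M [-0.084  0.686 -0.005]
x [ 0.221 -0.975  0.027] y [-0.924 -0.218 -0.315] z [ 0.313  0.044 -0.949] j [-0.06   0.251 -0.084 -0.079 -0.921  0.325]
[ 0.001 -0.    -0.002  0.001  0.001 -0.   ]
[[280.241 139.89 ]
 [280.328 140.493]
 [281.121 139.857]
 [273.135 153.747]]
cart_tip []
cartridge [(0.96, array([ 655.224, -170.373,  165.709]))]
focus [(0.61, array([ 652.427, -171.114,  166.928])), (0.55, array([ 650.875, -173.698,  163.
[... 578 characters left out ...]
_plate [(0.9, array([ 392.983, -122.138,   -1.604])), (0.7, array([ 413.644, -356.327,    5.025]))]
t 15.15 p [ 617.101 -177.996  274.586] w 28.9 F [ 0.007  0.238 -0.973] M [-0.152  0.778  0.005]
x [ 0.221 -0.975  0.027] y [-0.924 -0.218 -0.315] z [ 0.313  0.044 -0.949] j [-0.06   0.251 -0.085 -0.079 -0.921  0.325]
tip-F [ 0.394 -0.828  1.342] ang 0.07917866884651538
t 15.15 p [ 617.101 -177.996  274.586] w 28.9 F [ 0.007  0.238 -0.973] M [-0.152  0.778  0.005]
x [ 0.221 -0.975  0.027] y [-0.924 -0.218 -0.315] z [ 0.313  0.044 -0.949] j [-0.06   0.251 -0.085 -0.079 -0.921  0.325]
dist 1.625388137330761
[-0.0003, 0.0002, 0.0004, 0.0, -0.0003, 0.0002, 0.0004, 0.0, -0.0003, 0.0002, 0.0004, 0.0]
```

View pics/s7.png

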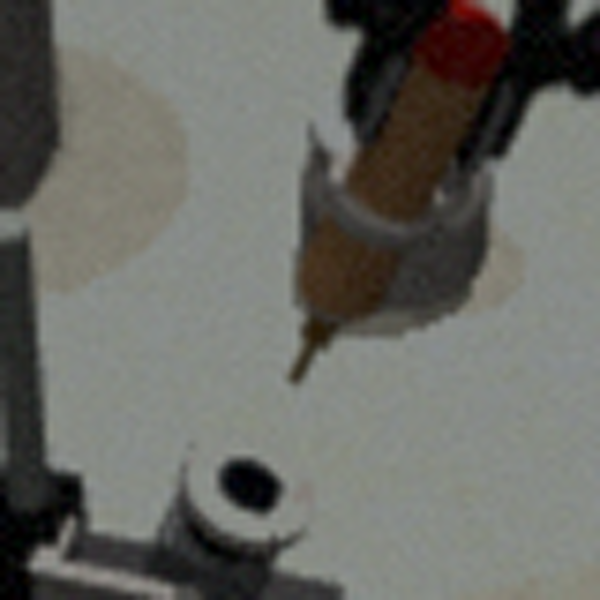

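```bash
python3 -c "
from h import *
arm.job_done(); st()"
```

```text
the job is handed in; nothing more can be done
the job is handed in; nothing more can be done
```

The tallest cartridge is out of the rack and held in the gripper in front of the inspection camera, nozzle towards the lens. I handed the job in at about 15 s of the 35 s; no verdict comes back.

The move commands cannot tilt the tool, so I got the lean another way. Pushing the arm to the edge of its reach tilts the fingers outward. I did that once before the grasp, so the cartridge took on the tool's tilt as the jaws closed, and once more while carrying it.

**Last checks before handing in:**
- **Tip position:** by the arm's own pose, the nozzle tip is about 1.6 mm from my estimate of the focus point. The detector put it about 4 mm away, and the side picture puts it about 1 pixel (2–3 mm) from where I expected. The limit is 15 mm.
- **Angle:** the barrel is about 0.08 rad off the lens axis, against a limit of 0.2. I measured the lens leaning 0.38 rad from the shape of the lens opening in both pictures.
- **Hold:** the arm was still, the outside force was about 1 N and the fingers were 29 mm apart on the barrel.
- **Other things:** in the side picture, both short cartridges and the lens were within a few millimetres of where I first measured them. The jar was within about 4 mm of the one early reading I had. I had no starting measurements for the beaker, pot, spatula, wrench and build plate, but nothing went near them.

**What did not go cleanly:**
- **Purple look-alike:** it fell over against the rack early on, and I don't know why. The arm passed no nearer than about 180 mm above it.
- **Elbow joint:** it came within about 0.002 rad of its range limit (1.408 of 1.41) during the tilting moves. I saw no reading past the limit.
- **Top camera:** the arm blocked its view of the final pose, so the picture checks are from the side camera only.

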